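Push a valve housing home into the locating square

TASK

Without picking anything up, push the valve housing that has a bush standing in its top port along the bench into the inner corner of the steel locating square: its long side flat against the long bar and its plain end, the one without the side plug, against the short bar. Leave the housing with the empty port and the loose bearings where they are, and finish with the hand clear.

Things in the scene. Friction and masses are not known exactly. Their poses are not given: they have to be found in the camera images.
- square: L-shaped steel stop, fixed to the bench. Origin: its inner corner at bench height. Long bar: from the corner 260 mm along its -y, inner face x = 0, 14 mm thick (to x = +14). Short bar: from the corner 65 mm along its -x, inner face y = 0, 14 mm thick (to y = +14). Both 20 mm high. The housing belongs inside, at negative x and negative y.
- bush_housing: Housing to push: loose, 0.11-0.23 kg, narrow bush in its top port, 37 mm high. Origin under it at bench height. Block x -15 to +15, y -21 to +24, 22 mm high; port boss at y = +9, to 31 mm high. Round 10 mm side plug at the -y end, 11 mm up, out to y = -25; the +y end is plain. Starts inside, off both bars, turned up to 0.5 rad from the square; in place its axes match the square's.
- housing_corner (a point): The lower corner of bush_housing at its own x = +15 mm, y = +24 mm, z = 0: the corner between its long +x side and its plain end. In place it lies in the inner corner of the square.
- empty_housing: Second loose valve housing, the same block (same origin and axes) but with an open, empty port, 31 mm high in all. It stands beside the other, on either side of it, and must stay where it is.
- bearing_a: Loose ball bearing, 26 mm across and 8 mm high, lying flat near the free end of the long bar; origin at the centre of its underside. To be left alone.
- bearing_b: Loose ball bearing, 26 mm across and 8 mm high, lying flat outside the square, to the left of its short bar; origin at the centre of its underside. To be left alone.
Not all that is in view belongs to the job. What is shaped like the bush_housing but black or blue is not meant.

How it is judged:
At the end, for the whole second after the job is handed in: The bush housing rests flat on the bench in the inner corner: long side within 3.5 mm of the long bar, plain end within 3.5 mm of the short bar, parallel within 0.06 rad. The empty housing lies within 12 mm and each bearing within 15 mm of its start (x of housing_corner in the frame of square between -0.0035 and 0.003 m and y of housing_corner in the frame of square between -0.0035 and 0.003 m and angle between the y axis of bush_housing and the y axis of square, either way round below 0.06 rad and height (world z) of bush_housing below 0.003 m and angle between bush_housing's own z axis and vertical below 0.06 rad and linear speed of bush_housing below 0.01 m/s and distance of empty_housing from where it was at the start of the episode below 0.012 m and distance of each of bearing_a, bearing_b from where it was at the start of the episode below 0.015 m); the robot touches nothing.
It fails at once if the housing with the bush is lifted off the bench (height (world z) of bush_housing above 0.008 m).
It fails at once if the housing with the bush is tipped (angle between bush_housing's own z axis and vertical above 0.35 rad).
It fails at once if the empty housing is pushed away or lifted (distance of empty_housing from where it was at the start of the episode above 0.012 m).
It fails at once if a bearing is pushed away or lifted (distance of any of bearing_a, bearing_b from where it was at the start of the episode above 0.015 m).
It also fails if it takes over 48 s, if anything falls off the work surface, if the arm or the gripper's body presses on something with over 40 N, if the wrist force passes 120 N, or if a joint passes its speed limit or range.

ROBOT

A 6-joint arm with a two-finger parallel gripper is mounted at the origin on a cart in front of the work surface, level with it; the furniture and walls round the work are solid. World frame = base frame: x ahead of the robot, y to its left, z up, the work surface at z = 0. Lengths are in m, angles in rad, forces in N, time in s.
With the tool pointing down it reaches from about 0.25 to 0.8 m from the base axis. Payload 3.9 kg.
Tool frame: the origin (TCP) lies between the finger pads; the fingertips stand 17 mm ahead of it and the grasp point (between the pads) lies 2 mm behind it (bot.tip_extent is the z of the fingertips in the tool frame, in m); z points along the fingers, y is the line along which they close (so a half turn about z gives the same grasp; the last joint's range is limited). The gripper opens to 85 mm and grips with 20 to 120 N. Pads are 22 mm wide; open, the fingers measure 114 mm over their backs; the gripper's body (76 mm by 85 mm) begins 54 mm behind the grasp point. The pads swing forward as they close: fully open they stand 13 mm farther back than shut.
Start: joints at [1.173, 0.26, -0.138, 1.173, 0, 1.571], TCP at [0.203, 0.484, 0.226] pointing down, gripper open.
Joint ranges: [-2.78, 2.78], [-0.83, 1.72], [-1.28, 1.37], [-1.9, 2.12], [-1.57, 1.48], [-3.14, 3.14]. Speed limits (rad/s): [2.57, 2.57, 3.14, 3.14, 3.14, 3.14].

INTERFACE

Orientations are given as a rotation vector (axis times angle).
In Python, from station import bot gives the robot as it stands.
- The arm moves only by the tool arm_command, never from a script. Its arguments are lists of equal length, an entry for each row: "translation": the shift along the tool's x, y, z in mm, a list of three; "angular": the turn, a rotation vector about the tool's x, y, z in degrees, a list of three; "jaw": the closure in counts, from 0 (fully open) to 255 (shut). In form: {"translation": [[dx, dy, dz], ...], "angular": [[wx, wy, wz], ...], "jaw": [jaw, ...]}. A call has 1 to 20 rows; each row is the pose to reach, as a shift and turn from the pose commanded when the call began, along the tool's axes at that moment; what a row does not reach only later rows make up. A row lasts 1/12 s, in which the tool goes at most 41.7 mm and 7.16 degrees, less where a joint would pass 70% of its speed; a pose out of reach is approached as far as the arm can. A call with a gripper value outside its range is refused whole. The fingers move at their own pace and stop on an object; "grip_force" is the grip in N (left out, the last holds). Time passes only in rows, so rows that repeat a pose let the fingers close. It gives the time, the measured TCP pose, the force, the opening and the grip force at its end, in the units of the state.
- bot.observe(): the state, without advancing time (a new reading comes with each control period).
- bot.capture(name): name is "side" or "top" or "wrist"; returns a dict with "img" (480x640x3 uint8, red, green, blue), "fovy" (degrees; the focal length in pixels is half the picture's height over the tangent of half this angle, whatever the lens; pixels are square), "cx", "cy" (the principal point, pixels), "k1" (the pictures are not rectified: a ray, as slopes to the right and down, at radius r is drawn at 1 + k1 r^2 times it, then the intrinsics apply), "position" and "orientation" of the camera in the world. Camera axes: x right, y up, looking along -z (the intrinsics and any distortion apply to the point x, -y, -z); pixel columns grow to the right and rows downward; lengths in m; the calibration is good to about 2 mm. A picture is of the moment at which its call begins. There is no depth.
- bot.hand_in(): hands the job in; it is judged then, once.
The state is a dict: "clock": time; "joint_positions": joint angles; "dq": joint speeds; "tau": joint torques, N m; "tool_pos": TCP position; "orientation": TCP orientation; "wrist_force": force on the tool from outside, world axes, zero at the start; "moment": the same for the moment, N m; "grip_width": finger opening in m; "gripper_force": force on a finger pad.
Only numpy, scipy, OpenCV 4.12 (cv2) and the standard library are available. Lean on these libraries where they do the work, as an engineer would, in place of code of your own. Each camera call takes 0.05 s, during which the arm holds its last target. There are 200 camera calls.

## Working session

There is one attempt and no reset: what is moved stays moved. The work goes in short steps, Python scripts to look and compute and a tool call to move; the robot and the scene stay as the last step left them, time stands still between calls to the robot, and variables do not carry over. Pictures are saved under pics/ and viewed, at most 10 in all, crops included, and the job is handed in when it is done.

Besides the shell and the picture viewer there is one more tool, called after "Emit:" by a JSON object that holds its "method" and its "body", one argument or row to a line. arm_command: Moves the arm, as the interface text tells. Its arguments: {"type":"object","properties":{"translation":{"type":"array","items":{"type":"array","items":{"type":"number"}}},"angular":{"type":"array","items":{"type":"array","items":{"type":"number"}}},"jaw":{"type":"array","items":{"type":"number"}},"grip_force":{"type":"number"}},"required":["translation","angular","jaw"]}

```bash
mkdir -p pics
cat > h.py <<'E'
import numpy as np, cv2
from scipy.spatial.transform import Rotation as R
from station import bot
def cap(n,f):
    c=bot.capture(n); cv2.imwrite('pics/'+f,cv2.cvtColor(np.array(c['img']),cv2.COLOR_RGB2BGR)); 
    import pickle; pickle.dump(c,open('pics/'+f+'.pkl','wb')); return c
def load(f):
    import pickle; return pickle.load(open('pics/'+f+'.pkl','rb'))
def rot(o):
    o=np.array(o,float)
    return o if o.shape==(3,3) else R.from_rotvec(o).as_matrix()
def K(c):
    f=240/np.tan(np.radians(c['fovy'])/2); return np.array([[f,0,c['cx']],[0,f,c['cy']],[0,0,1]])
def pix2w(c,px,z=0):
    d=np.array([c['k1'],0,0,0,0],float)
    u=cv2.undistortPoints(np.array(px,float).reshape(-1,1,2),K(c),d).reshape(-1,2)
    r=np.c_[u[:,0],-u[:,1],-np.ones(len(u))]@rot(c['orientation']).T
    p=np.array(c['position']); z=np.broadcast_to(z,len(u))
    return p+r*((z-p[2])/r[:,2])[:,None]
def w2pix(c,P):
    q=(np.array(P,float)-np.array(c['position']))@rot(c['orientation']); q=q*[1,-1,-1]
    return cv2.projectPoints(q.reshape(-1,1,3),np.zeros(3),np.zeros(3),K(c),np.array([c['k1'],0,0,0,0],float))[0].reshape(-1,2)
E
python3 - <<'E'
from h import *
for n in('top','side'):
    c=cap(n,n+'0.png'); print(n,{k:v for k,v in c.items() if k!='img'})
print(bot.observe(),bot.tip_extent)
E
```

```text
top {'fovy': 46.38506340831744, 'cx': 311.15865701761857, 'cy': 238.03501043097555, 'k1': -0.015842974004044316, 'position': array([0.32559622, 0.03155815, 1.00298105]), 'orientation': array([ 0.1386744 , -0.13095444, -1.53734119])}
side {'fovy': 46.813008865579036, 'cx': 317.7788068434832, 'cy': 229.83553774868145, 'k1': -0.1245226476616101, 'position': array([0.3160795 , 0.61926373, 0.58217814]), 'orientation': array([ 0.16368655, -1.19653087, -2.61780975])}
{'clock': 0.1, 'joint_positions': array([ 1.17297786e+00,  2.60628782e-01, -1.39246514e-01,  1.17269979e+00,
       -1.87297524e-05,  1.57078430e+00]), 'dq': array([ 0.00096917, -0.00062136,  0.00188581,  0.00162082,  0.00045849,
        0.00161294]), 'tau': array([-4.45979356e-05, -4.06507838e+01,  2.54527617e+01,  1.01170174e-02,
        6.44336842e-05,  7.43729260e-06]), 'tool_pos': array([0.20315255, 0.48342283, 0.22474022]), 'orientation': array([-6.20694687e-01, -3.07932492e+00,  2.74449318e-03]), 'wrist_force': array([-0.23900436, -0.42964839,  0.51196221]), 'moment': array([ 0.02146397, -0.03467998, -0.00898266]), 'gripper_force': 0.0, 'grip_width': 0.08570119063044082} 0.017
```

View pics/top0.png

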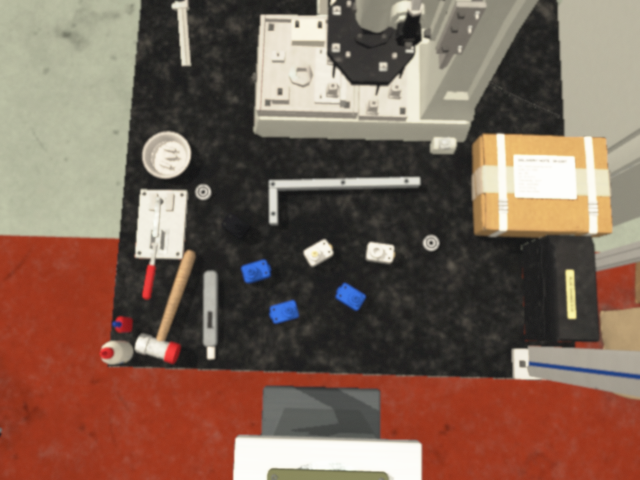

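View pics/side0.png

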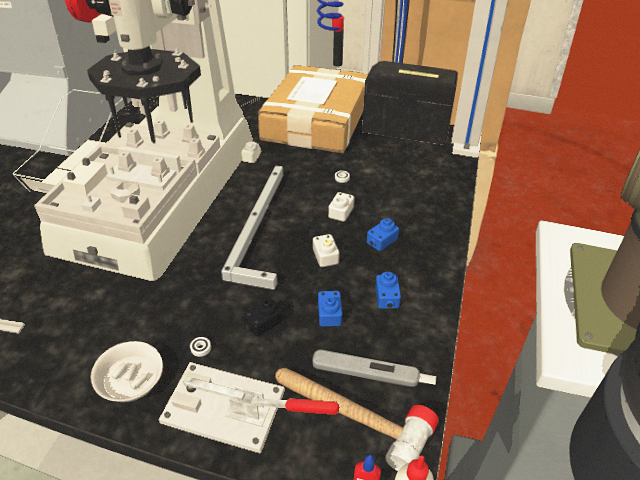

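The top view shows the square with its inner corner near (279,190). The bush housing is probably at (318,252), the empty one at (380,252), and the bearings at (431,242) and (203,191). I'll zoom in on both views.

Run:
```python
import cv2
a=cv2.resize(cv2.imread('pics/top0.png')[165:285,250:450],None,fx=4,fy=4,interpolation=cv2.INTER_CUBIC)
cv2.imwrite('pics/tc.png',a)
b=cv2.resize(cv2.imread('pics/side0.png')[160:300,210:365],None,fx=4,fy=4,interpolation=cv2.INTER_CUBIC)
cv2.imwrite('pics/sc.png',b)
```

```text
(no output)
```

View pics/tc.png

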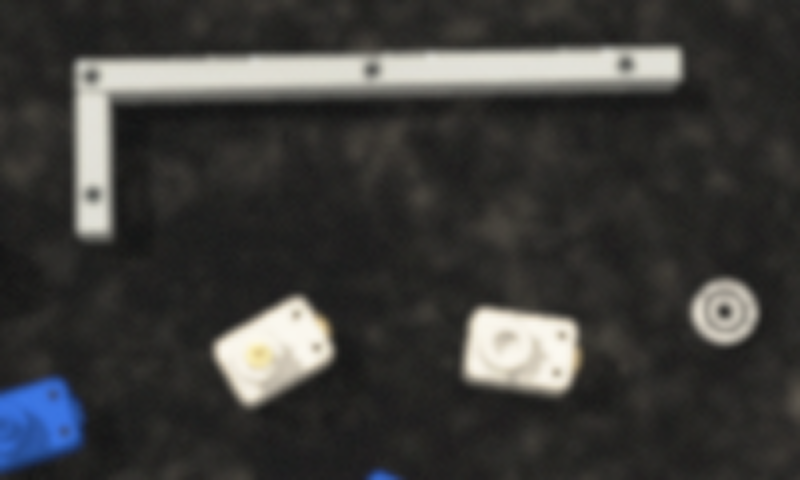

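View pics/sc.png

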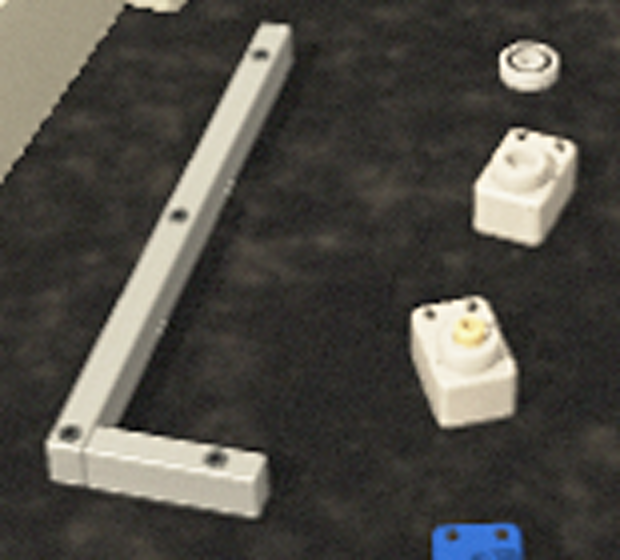

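The zoom shows the bush housing (gold bush) at crop (272,352), with its plain end facing the short bar on the left and its plug at the right end. The empty housing is at (520,350). Next I'll fit poses to the silhouettes in both views.

```bash
cat >> h.py <<'E'
from scipy.optimize import minimize
def pose(x,y,t): 
    M=np.eye(3); M[:2,:2]=[[np.cos(t),-np.sin(t)],[np.sin(t),np.cos(t)]]; return M,np.array([x,y,0])
blk=np.array([[a,b,z] for a in(-15,15) for b in(-21,24) for z in(0,22)])/1e3
an=np.linspace(0,6.28,24)
def cyl(r,y,z0,z1): return np.array([[r*np.cos(a),y+r*np.sin(a),z] for a in an for z in(z0,z1)])
boss=cyl(.010,.009,.022,.031)
plug=np.array([[.005*np.cos(a),-.025,.011+.005*np.sin(a)] for a in an]+[[.005*np.cos(a),-.021,.011+.005*np.sin(a)] for a in an])
bush=cyl(.005,.009,.031,.037)
def hull(m,c,P,S=4):
    p=w2pix(c,P)*S; h=cv2.convexHull(p.astype(np.float32)).astype(np.int32); cv2.fillConvexPoly(m,h,1)
def fit(views,p0,parts,thr=95):
    # views: list of (cap, roi)
    S=4; ms=[]
    for c,(u0,u1,v0,v1) in views:
        g=np.array(c['img']).max(2).astype(np.uint8); m=np.zeros_like(g); m[v0:v1,u0:u1]=g[v0:v1,u0:u1]
        ms.append(cv2.resize(m,None,fx=S,fy=S,interpolation=cv2.INTER_CUBIC)>thr)
    def cost(p):
        M,t=pose(p[0]/1e3,p[1]/1e3,p[2]/30); s=0
        for (c,_),m in zip(views,ms):
            r=np.zeros(m.shape,np.uint8)
            for P in parts: hull(r,c,P@M.T+t)
            s+=1-(m&(r>0)).sum()/(m|(r>0)).sum()
        return s
    p=np.array(p0,float)*[1e3,1e3,30]
    for st in(8,3,1): 
        sim=np.vstack([p]+[p+st*e for e in np.eye(3)])
        p=minimize(cost,p,method='Nelder-Mead',options=dict(initial_simplex=sim,xatol=.02,fatol=1e-4)).x
    return p/[1e3,1e3,30],cost(p)
bars=[np.array([[x,y,z] for x in(0,14) for y in(-260,14) for z in(0,20)])/1e3, np.array([[x,y,z] for x in(-65,0) for y in(0,14) for z in(0,20)])/1e3]
E
cat > m.py <<'E'
from h import *
T=load('top0.png'); S=load('side0.png')
c0=pix2w(T,[[278,189],[318,251],[380,252],[431.3,243],[203,191]],[.02,.022,.022,.008,.008]); print(c0.round(3))
print(pix2w(S,[[342.5,177],[201,347]],.008).round(3))
for name,V in(('both',None),('T',0),('S',1)):
    v=lambda a,b:[[(T,a)],[(S,b)]][V] if V is not None else [(T,a),(S,b)]
    print(name,'sq',fit(v((262,425,172,228),(218,288,162,292)),[*c0[0,:2],0],bars))
    print('bush',fit(v((300,337,236,270),(308,342,230,270)),[*c0[1,:2],.4],[blk,boss,bush,plug]))
    print('empty',fit(v((362,398,238,266),(325,357,190,223)),[*c0[2,:2],0],[blk,boss,plug]))
E
python3 m.py
```

```text
[[ 0.585  0.102  0.02 ]
 [ 0.473  0.026  0.022]
 [ 0.475 -0.084  0.022]
 [ 0.496 -0.177  0.008]
 [ 0.58   0.24   0.008]]
[[ 0.496 -0.168  0.008]
 [ 0.578  0.245  0.008]]
both sq (array([0.58874657, 0.10509026, 0.05162848]), np.float64(0.2349857322557788))
bush (array([0.47313122, 0.02560923, 0.53178801]), np.float64(0.151083939843622))
empty (array([ 0.47587551, -0.08513769, -0.09277136]), np.float64(0.15006629410156958))
T sq (array([0.58836857, 0.10471422, 0.05302127]), np.float64(0.03619894916674726))
bush (array([0.47232835, 0.02470227, 0.51727525]), np.float64(0.0942533988346852))
empty (array([ 0.47494654, -0.08598731, -0.14447894]), np.float64(0.08411738351254483))
S sq (array([0.58914165, 0.1062209 , 0.05309401]), np.float64(0.17527776507704262))
bush (array([0.47320311, 0.02627283, 0.51935926]), np.float64(0.031018681706027507))
empty (array([ 0.47601677, -0.08331338, -0.08977684]), np.float64(0.031513490725126436))
```

```bash
cat >> h.py <<'E'
SQ=(.5888,.1052,.0525)
def s2w(xs,ys):
    M,t=pose(*SQ); return M@[xs/1e3,ys/1e3,0]+t
def w2s(P):
    M,t=pose(*SQ); return (np.array(P)-t)@M*1e3
def go(xs,ys,z,ang=SQ[2]):
    o=bot.observe(); A=rot(o['orientation']); p=s2w(xs,ys); p[2]=z/1e3
    B=R.from_euler('z',ang).as_matrix()@np.diag([-1,1,-1.])
    print('shift',(A.T@(p-o['tool_pos'])*1e3).round(1),'turn',np.degrees(R.from_matrix(A.T@B).as_rotvec()).round(1))
def st():
    o=bot.observe(); print('t',o['clock'],'sq',w2s(o['tool_pos']).round(1),'q',np.round(o['joint_positions'],2),'F',np.round(o['wrist_force'],1),o['grip_width'])
E
python3 -c "
from h import *
st(); print(w2s([.4732,.0258,0]),w2s([.4758,-.085,0])); go(-178,-73,120); go(-178,-73,24)"
```

```text
t 0.1 sq [-365.3  397.9  224.7] q [ 1.17  0.26 -0.14  1.17 -0.    1.57] F [-0.2 -0.4  0.5] 0.08570119063044082
[-119.6073107   -73.22438957    0.        ] [-122.82522118 -184.00816569    0.        ]
shift [-373.6 -342.3  105.4] turn [ -0.1  -0.  -25.8]
shift [-373.6 -342.1  201.4] turn [ -0.1  -0.  -25.8]
```

Emit:
{"method": "arm_command", "body": {
  "translation": [
    [-374,-342,60],
    [-374,-342,60],
    [-374,-342,60],
    [-374,-342,60],
    [-374,-342,60],
    [-374,-342,60],
    [-374,-342,60],
    [-374,-342,60],
    [-374,-342,60],
    [-374,-342,60],
    [-374,-342,60],
    [-374,-342,60],
    [-374,-342,60],
    [-374,-342,60],
    [-374,-342,105],
    [-374,-342,105],
    [-374,-342,105],
    [-374,-342,105]
  ],
  "angular": [
    [0,0,-25.8],
    [0,0,-25.8],
    [0,0,-25.8],
    [0,0,-25.8],
    [0,0,-25.8],
    [0,0,-25.8],
    [0,0,-25.8],
    [0,0,-25.8],
    [0,0,-25.8],
    [0,0,-25.8],
    [0,0,-25.8],
    [0,0,-25.8],
    [0,0,-25.8],
    [0,0,-25.8],
    [0,0,-25.8],
    [0,0,-25.8],
    [0,0,-25.8],
    [0,0,-25.8]
  ],
  "jaw": [195,195,195,195,195,195,195,195,195,195,195,195,195,195,195,195,195,195]
}}

```text
clock: 1.6
tool_pos: [0.4152, 0.0245, 0.1209]
orientation: [0.084, -3.139, -0.0]
wrist_force: [0.4, -0.3, -0.6]
grip_width: 0.0202
gripper_force: 0.0
```

```bash
python3 -c "
from h import *
st(); go(-178,-73,24)
c=cap('wrist','w1.png')"
```

```text
t 1.6 sq [-177.6  -71.5  120.9] q [ 0.06  0.15 -0.57  0.85  0.    0.01] F [ 0.4 -0.3 -0.6] 0.020225154423843032
shift [ 0.3 -1.5 96.9] turn [ 0.  -0.1  0.1]
```

View pics/w1.png

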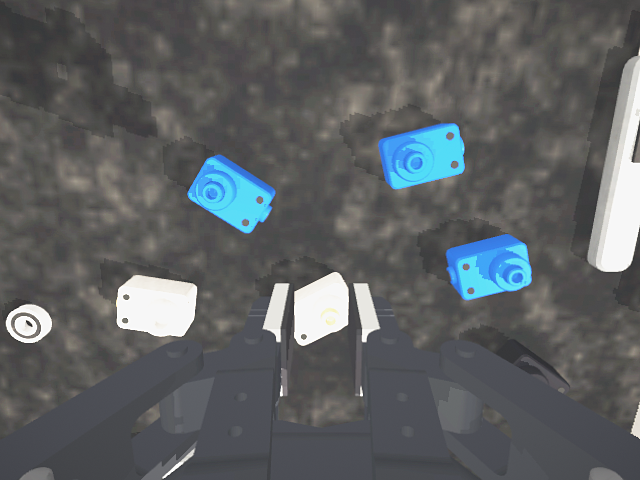

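The wrist view looks back toward the robot. The bush housing (320,310) is just ahead of the fingers, and the blue decoys are clear of where I'll come down. I'm lowering now, then pushing toward the long bar.

Emit:
{"method": "arm_command", "body": {
  "translation": [
    [0,-1.5,30],
    [0,-1.5,60],
    [0,-1.5,85],
    [0,-1.5,98],
    [0,-1.5,98],
    [0,-1.5,98]
  ],
  "angular": [
    [0,0,0],
    [0,0,0],
    [0,0,0],
    [0,0,0],
    [0,0,0],
    [0,0,0]
  ],
  "jaw": [195,195,195,195,195,195]
}}

```text
clock: 2.15
tool_pos: [0.4165, 0.0228, 0.0233]
orientation: [-0.084, 3.14, 0.0]
wrist_force: [0.4, 0.7, 0.5]
grip_width: 0.0202
gripper_force: 0.0
```

```bash
python3 -c "
from h import *
st(); go(-70,-73,23)"
```

```text
t 2.15 sq [-176.4  -73.2   23.3] q [ 0.05  0.28 -0.72  0.57  0.    0.  ] F [0.4 0.7 0.5] 0.020167445532794596
shift [-1.064e+02  1.000e-01  4.000e-01] turn [0.  0.  0.1]
```

Emit:
{"method": "arm_command", "body": {
  "translation": [
    [-6,0,0],
    [-12,0,0],
    [-18,0,0],
    [-23,0,0],
    [-28,0,0],
    [-33,0,0],
    [-38,0,0],
    [-43,0,0],
    [-48,0,0],
    [-53,0,0],
    [-58,0,0],
    [-63,0,0],
    [-68,0,0],
    [-73,0,0],
    [-78,0,0],
    [-83,0,0],
    [-88,0,0],
    [-93,0,0],
    [-97,0,0],
    [-100,0,0]
  ],
  "angular": [
    [0,0,0],
    [0,0,0],
    [0,0,0],
    [0,0,0],
    [0,0,0],
    [0,0,0],
    [0,0,0],
    [0,0,0],
    [0,0,0],
    [0,0,0],
    [0,0,0],
    [0,0,0],
    [0,0,0],
    [0,0,0],
    [0,0,0],
    [0,0,0],
    [0,0,0],
    [0,0,0],
    [0,0,0],
    [0,0,0]
  ],
  "jaw": [195,195,195,195,195,195,195,195,195,195,195,195,195,195,195,195,195,195,195,195]
}}

```text
clock: 3.82
tool_pos: [0.5145, 0.0259, 0.0231]
orientation: [0.081, -3.138, 0.006]
wrist_force: [-8.5, -4.9, 17.4]
grip_width: 0.0202
gripper_force: 16.5
```

```bash
python3 -c "
from h import *
st()
T=cap('top','t2.png');S=cap('side','s2.png')
a=cv2.imread('pics/s2.png')[140:310,200:360];b=cv2.imread('pics/t2.png')[150:290,250:450]
cv2.imwrite('pics/v2.png',cv2.resize(a,None,fx=3.5,fy=3.5,interpolation=cv2.INTER_CUBIC))"
```

```text
t 3.8167 sq [-78.4 -75.3  23.1] q [ 0.05  0.42 -0.49  0.67 -0.    0.  ] F [-8.5 -4.9 17.4] 0.02021261219948514
```

View pics/v2.png

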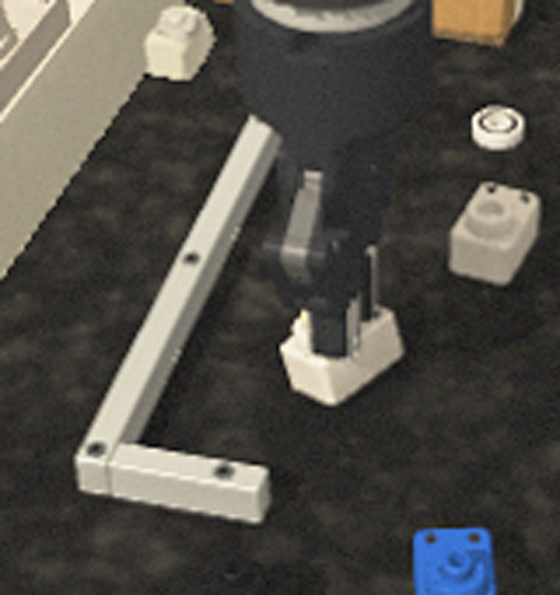

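The housing turned clockwise too far, and the fingers now seem to be over its top against the boss (upward force 17 N). I'll look from the wrist camera and check the fingertip height.

Run:
```python
from h import *
o=bot.observe(); A=rot(o['orientation'])
W=cap('wrist','w2.png'); S=load('s2.png')
a=cv2.imread('pics/s2.png'); w=cv2.imread('pics/w2.png')
img=cv2.resize(a[190:270,260:340],None,fx=5,fy=5,interpolation=cv2.INTER_CUBIC)
for zt,col in((17,(0,0,255)),(4,(0,255,0))):
  P=[A@np.array([x,y,zt])/1e3+o['tool_pos'] for x in(-11,11) for y in(10,25)]
  for u,v in (w2pix(S,P)-[260,190])*5: cv2.circle(img,(int(u),int(v)),3,col,-1)
wc=cv2.resize(w[180:420,200:440],(400,400))
cv2.imwrite('pics/v3.png',np.hstack([img,wc]))
```

```text
(no output)
```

View pics/v3.png

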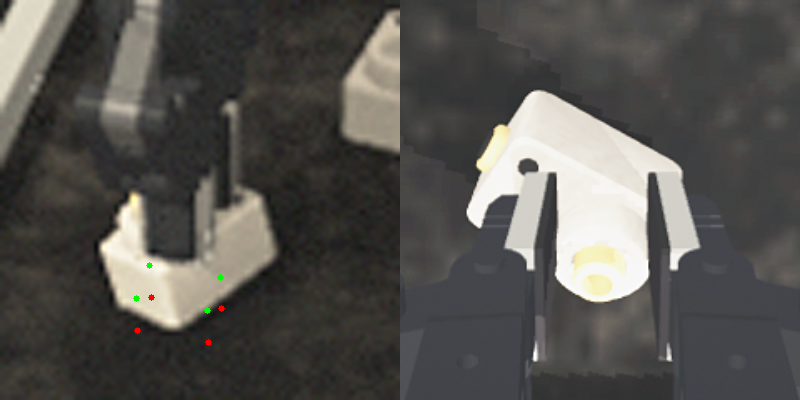

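The fingertips ride at about block-top height (z≈22 mm) because the part-open jaws stand back, and they straddle the boss. I'll open slightly, lift straight up and shut the jaws for pushing.

Emit:
{"method": "arm_command", "body": {
  "translation": [
    [0,0,0],
    [0,0,0],
    [0,0,0],
    [0,0,-3],
    [0,0,-10],
    [0,0,-30],
    [0,0,-60],
    [70,0,-60],
    [110,0,-60],
    [110,0,-60],
    [110,0,-60],
    [110,0,-60]
  ],
  "angular": [
    [0,0,0],
    [0,0,0],
    [0,0,0],
    [0,0,0],
    [0,0,0],
    [0,0,0],
    [0,0,0],
    [0,0,0],
    [0,0,0],
    [0,0,0],
    [0,0,0],
    [0,0,0]
  ],
  "jaw": [150,150,150,150,150,150,150,255,255,255,255,255]
}}

```text
clock: 4.97
tool_pos: [0.4044, 0.0218, 0.083]
orientation: [-0.083, 3.14, -0.0]
wrist_force: [0.9, 0.3, -0.2]
grip_width: -0.0002
gripper_force: 0.0
```

```bash
cat > f.py <<'E'
import sys
from h import *
n=sys.argv[1]; p0=[float(v) for v in sys.argv[2:5]]
st(); T=cap('top','t%s.png'%n);S=cap('side','s%s.png'%n)
M,t=pose(*p0); out=[]
for c in(T,S):
    u,v=w2pix(c,[[p0[0],p0[1],.015]])[0].astype(int); d=22 if c is T else 26
    out.append((c,(u-d,u+d,v-d,v+d)))
for vs in(out,out[:1],out[1:]):
    p,e=fit(vs,p0,[blk,boss,bush,plug]); print('world',p.round(4),'sq',w2s([p[0],p[1],0]).round(1)[:2],'rel ang',round(p[2]-SQ[2],3),'err',round(e,3))
a=[]
for c in(T,S):
    i=cv2.cvtColor(np.array(c['img']),cv2.COLOR_RGB2BGR); u,v=w2pix(c,[[p0[0],p0[1],.015]])[0].astype(int)
    a.append(cv2.resize(i[v-50:v+50,u-50:u+50],(400,400),interpolation=cv2.INTER_CUBIC))
cv2.imwrite('pics/f%s.png'%n,np.hstack(a))
E
python3 f.py 4 0.525 0.025 -0.7; python3 -c "from h import bot;print(bot.tip_extent)"
```

```text
t 4.9667 sq [-188.5  -73.7   83. ] q [ 0.05  0.18 -0.66  0.73 -0.    0.  ] F [ 0.9  0.3 -0.2] -0.00017512023184639857
world [ 0.5152  0.0203 -0.4742] sq [-77.9 -80.9] rel ang -0.527 err 0.78
world [ 0.525   0.0258 -0.4316] sq [-67.8 -76. ] rel ang -0.484 err 0.733
world [ 0.515   0.0205 -0.4811] sq [-78.1 -80.7] rel ang -0.534 err 0.046
0.017
```

View pics/f4.png

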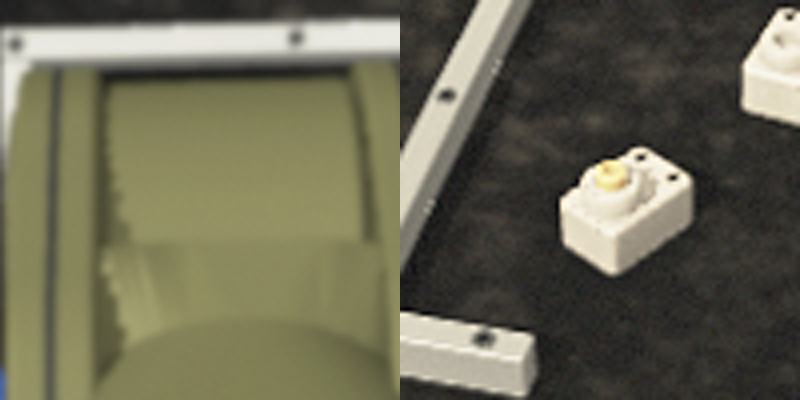

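Emit:
{"method": "arm_command", "body": {
  "translation": [
    [-50,-8,0],
    [-50,-8,30],
    [-50,-8,55],
    [-50,-8,63],
    [-50,-8,63],
    [-50,-8,63]
  ],
  "angular": [
    [0,0,0],
    [0,0,0],
    [0,0,0],
    [0,0,0],
    [0,0,0],
    [0,0,0]
  ],
  "jaw": [255,255,255,255,255,255]
}}

```text
clock: 5.57
tool_pos: [0.4561, 0.0165, 0.0194]
orientation: [0.083, -3.139, -0.0]
wrist_force: [0.3, -0.5, 0.7]
grip_width: -0.0001
gripper_force: 0.0
```

```bash
python3 f.py 5 0.515 0.0205 -0.48
```

```text
t 5.5667 sq [-137.2  -81.6   19.4] q [ 0.04  0.34 -0.63  0.6   0.   -0.02] F [ 0.3 -0.5  0.7] -0.00011303974453320053
world [ 0.5152  0.0205 -0.4702] sq [-78.  -80.7] rel ang -0.523 err 0.782
world [ 0.5198  0.0206 -0.5196] sq [-73.3 -80.9] rel ang -0.572 err 0.733
world [ 0.5151  0.0205 -0.4817] sq [-78.1 -80.7] rel ang -0.534 err 0.046
```

View pics/f5.png

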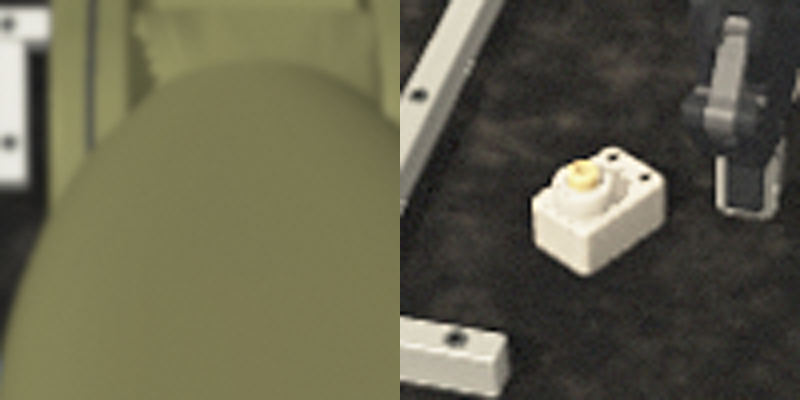

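Side view: the housing stands flat at crop (600,215), and the closed finger tip is at (745,218), behind it. I'll check the tip height by projection.

Run:
```python
from h import *
o=bot.observe(); A=rot(o['orientation']); S=load('s5.png')
u0,v0=w2pix(S,[[.515,.0205,.015]])[0].astype(int)-50
for z in(17,10,4):
    P=[A@np.array([x,14.5,z])/1e3+o['tool_pos'] for x in(-11,11)]
    print(z,((w2pix(S,P)-[u0,v0])*4+[400,0]).round())
```

```text
17 [[713. 266.]
 [770. 275.]]
10 [[713. 252.]
 [770. 262.]]
4 [[713. 240.]
 [771. 250.]]
```

Run:
```python
from h import *
o=bot.observe(); A=rot(o['orientation']); S=load('s5.png')
u0,v0=w2pix(S,[[.515,.0205,.015]])[0].astype(int)-50
for z in(17,10,4):
  for y in(0,5,10):
    P=[A@np.array([x,y,z])/1e3+o['tool_pos'] for x in(-11,11)]
    print(z,y,((w2pix(S,P)-[u0,v0])*4+[400,0]).round().tolist())
g=S['img'].max(2); print(g[v0+44:v0+72, u0+78:u0+96:2])
```

```text
17 0 [[721.0, 240.0], [777.0, 249.0]]
17 5 [[718.0, 249.0], [775.0, 258.0]]
17 10 [[715.0, 258.0], [772.0, 267.0]]
10 0 [[721.0, 227.0], [778.0, 236.0]]
10 5 [[718.0, 235.0], [775.0, 245.0]]
10 10 [[716.0, 244.0], [773.0, 254.0]]
4 0 [[722.0, 215.0], [779.0, 224.0]]
4 5 [[719.0, 224.0], [776.0, 233.0]]
4 10 [[716.0, 233.0], [773.0, 242.0]]
[[ 40 186  56  57  56  62  47 141 105]
 [ 48 183  54  63  60  61  52 135 102]
 [ 42 187  54  61  62  66  51 136 131]
 [ 33 184  57  55  59  61  49 137 132]
 [ 30 186  55  53  57  63  45 137 106]
 [ 26 188  61  58  64  55  58 137  83]
 [ 34 187  46  62  61  54  59 139  84]
 [ 35 170  49  51  56  54  52 140  91]
 [ 37 109 180 113  72  47  88 140  68]
 [ 42  58 128  99 113 104 134 135  39]
 [ 50  46  42  57  81  83 110  87  38]
 [ 47  43  41  43  52  53  60  41  37]
 [ 54  42  43  43  47  49  46  51  57]
 [ 57  41  51  44  46  52  47  52  53]
 [ 60  55  47  51  50  51  46  59  56]
 [ 64  55  52  57  57  55  47  55  52]
 [ 59  54  57  55  57  51  49  61  65]
 [ 53  55  53  58  52  46  56  60  67]
 [ 55  47  53  53  53  45  55  60  64]
 [ 54  56  56  53  46  47  53  54  58]
 [ 58  58  61  54  55  49  54  47  47]
 [ 56  60  59  54  61  56  56  49  54]
 [ 57  55  59  55  63  59  57  45  49]
 [ 51  51  52  60  63  51  51  43  43]
 [ 54  49  52  51  51  51  49  42  46]
 [ 51  57  56  52  48  46  43  46  43]
 [ 49  54  51  53  54  48  40  42  43]
 [ 57  50  45  47  48  41  41  52  46]]
```

Emit:
{"method": "arm_command", "body": {
  "translation": [
    [0,0,1],
    [0,0,2],
    [0,0,2],
    [0,0,2]
  ],
  "angular": [
    [0,0,0],
    [0,0,0],
    [0,0,0],
    [0,0,0]
  ],
  "jaw": [255,255,255,255]
}}

```text
clock: 6.0
tool_pos: [0.4564, 0.0165, 0.018]
orientation: [-0.083, 3.14, -0.0]
wrist_force: [0.1, -0.1, -0.3]
grip_width: 0.0004
gripper_force: 0.0
```

Emit:
{"method": "arm_command", "body": {
  "translation": [
    [0,0,0.7],
    [0,0,1.5],
    [0,0,2.2],
    [0,0,3],
    [0,0,3]
  ],
  "angular": [
    [0,0,0],
    [0,0,0],
    [0,0,0],
    [0,0,0],
    [0,0,0]
  ],
  "jaw": [255,255,255,255,255]
}}

```text
clock: 6.42
tool_pos: [0.4559, 0.0164, 0.0143]
orientation: [0.082, -3.14, 0.0]
wrist_force: [0.1, 0.2, 0.9]
grip_width: 0.0003
gripper_force: 0.0
```

Emit:
{"method": "arm_command", "body": {
  "translation": [
    [0,0,0.7],
    [0,0,1.5],
    [0,0,2.2],
    [0,0,3],
    [0,0,4],
    [0,0,4]
  ],
  "angular": [
    [0,0,0],
    [0,0,0],
    [0,0,0],
    [0,0,0],
    [0,0,0],
    [0,0,0]
  ],
  "jaw": [255,255,255,255,255,255]
}}

```text
clock: 6.92
tool_pos: [0.456, 0.0164, 0.0103]
orientation: [0.082, -3.14, -0.0]
wrist_force: [0.1, 0.0, 1.0]
grip_width: -0.0002
gripper_force: 0.0
```

Emit:
{"method": "arm_command", "body": {
  "translation": [
    [0,0,0.7],
    [0,0,1.5],
    [0,0,2.2],
    [0,0,3],
    [0,0,3]
  ],
  "angular": [
    [0,0,0],
    [0,0,0],
    [0,0,0],
    [0,0,0],
    [0,0,0]
  ],
  "jaw": [255,255,255,255,255]
}}

```text
clock: 7.33
tool_pos: [0.456, 0.0164, 0.0074]
orientation: [0.082, -3.14, 0.0]
wrist_force: [-0.5, -0.4, -0.7]
grip_width: 0.0001
gripper_force: 0.0
```

No contact at TCP z=7 mm, so the real tips stand only a few mm ahead of the TCP. That's a suitable pushing height, so I'm pushing.

Emit:
{"method": "arm_command", "body": {
  "translation": [
    [-8,0,0],
    [-16,0,0],
    [-22,0,0],
    [-26,0,0],
    [-30,0,0],
    [-34,0,0],
    [-38,0,0],
    [-42,0,0],
    [-46,0,0],
    [-50,0,0],
    [-54,0,0],
    [-58,0,0],
    [-62,0,0],
    [-66,0,0],
    [-70,0,0],
    [-74,0,0],
    [-78,0,0],
    [-82,0,0],
    [-85,0,0],
    [-87,0,0]
  ],
  "angular": [
    [0,0,0],
    [0,0,0],
    [0,0,0],
    [0,0,0],
    [0,0,0],
    [0,0,0],
    [0,0,0],
    [0,0,0],
    [0,0,0],
    [0,0,0],
    [0,0,0],
    [0,0,0],
    [0,0,0],
    [0,0,0],
    [0,0,0],
    [0,0,0],
    [0,0,0],
    [0,0,0],
    [0,0,0],
    [0,0,0]
  ],
  "jaw": [255,255,255,255,255,255,255,255,255,255,255,255,255,255,255,255,255,255,255,255]
}}

```text
clock: 9.0
tool_pos: [0.5436, 0.021, 0.0075]
orientation: [-0.083, 3.14, 0.0]
wrist_force: [-2.3, -0.2, 0.8]
grip_width: -0.0003
gripper_force: 0.5
```

```bash
python3 f.py 6 0.555 0.024 0.05
```

```text
t 9.0 sq [-49.6 -81.7   7.5] q [ 0.04  0.48 -0.44  0.66  0.   -0.01] F [-2.3 -0.2  0.8] -0.0002715044177751931
world [ 0.5709  0.0314 -0.6546] sq [-21.8 -72.8] rel ang -0.707 err 1.209
world [0.5558 0.0227 0.363 ] sq [-37.2 -80.7] rel ang 0.31 err 0.732
world [0.5717 0.0323 0.2152] sq [-20.9 -71.9] rel ang 0.163 err 0.404
```

Emit:
{"method": "arm_command", "body": {
  "translation": [
    [-2,0,0],
    [-4,0,0],
    [-6,0,0],
    [-7,0,0],
    [-8,0,0],
    [-9,0,0],
    [-9,0,0]
  ],
  "angular": [
    [0,0,0],
    [0,0,0],
    [0,0,0],
    [0,0,0],
    [0,0,0],
    [0,0,0],
    [0,0,0]
  ],
  "jaw": [255,255,255,255,255,255,255]
}}

```text
clock: 9.68
tool_pos: [0.5495, 0.0215, 0.0072]
orientation: [0.083, -3.136, -0.0]
wrist_force: [-6.2, 1.2, 4.3]
grip_width: 0.0001
gripper_force: 3.0
```

Contact with the bar. I'll back off and measure.

Emit:
{"method": "arm_command", "body": {
  "translation": [
    [10,0,0],
    [40,0,-20],
    [75,0,-60],
    [110,0,-90],
    [130,0,-90],
    [130,0,-90],
    [130,0,-90]
  ],
  "angular": [
    [0,0,0],
    [0,0,0],
    [0,0,0],
    [0,0,0],
    [0,0,0],
    [0,0,0],
    [0,0,0]
  ],
  "jaw": [255,255,255,255,255,255,255]
}}

```text
clock: 10.27
tool_pos: [0.4223, 0.0146, 0.0987]
orientation: [-0.082, 3.137, 0.0]
wrist_force: [-0.2, -0.1, -0.7]
grip_width: 0.0002
gripper_force: 0.0
```

```bash
cat > g.py <<'E'
import sys
from h import *
# fit housing near bars: jointly render housing + square in the side view, in a local window
n=sys.argv[1]; p0=[float(v) for v in sys.argv[2:5]]
st(); S=cap('side','s%s.png'%n); i=np.array(S['img']).astype(int)
M,t=pose(*SQ)
# brightness: housing is warm white (brighter) than the grey bar
u,v=w2pix(S,[[*s2w(p0[0],p0[1])[:2],.015]])[0].astype(int)
print('win',u,v)
for r in range(v-28,v+30,3): print(r,' '.join('%3d'%i[r,c].max() for c in range(u-36,u+36,3)))
cv2.imwrite('pics/g%s.png'%n,cv2.resize(cv2.imread('pics/s%s.png'%n)[v-60:v+60,u-70:u+70],None,fx=5,fy=5,interpolation=cv2.INTER_CUBIC)[:600])
thr=int(sys.argv[5]) if len(sys.argv)>5 else 185
for p in(p0,):
    w=[*s2w(p[0],p[1])[:2],p[2]+SQ[2]]
    q,e=fit([(S,(u-28,u+28,v-28,v+28))],w,[blk,boss,bush,plug],thr)
    print('sq',w2s([q[0],q[1],0]).round(1)[:2],'rel',round(q[2]-SQ[2],3),e)
E
python3 g.py 7 -17 -77 0
```

```text
t 10.2667 sq [-171.   -81.7   98.7] q [ 0.03  0.19 -0.6   0.78  0.   -0.02] F [-0.2 -0.1 -0.7] 0.00018210757686954715
win 261 235
207  45  48  44  49  54  55  55  47  69  59 223 218 214 122 112  51  50  53  47  52  48  59  51  49
210  46  47  39  45  56  50  42  47  56 169 220 218 139 131  32  47  57  50  44  42  47  49  48  46
213  52  46  43  47  52  59  56  54  50 171  71 216 125  90  36  36  66  55  50  47  43  47  43  45
216  56  50  48  53  52  59  52  58 173 215 207 142 130  40  41  52  53  40  39  48  46  46  49  48
219  43  38  42  41  46  48  59  55 220 217 211 125 102  40  39  66  53  44  57  61  56  63  82  65
222  41  46  41  54  50  45  69 175 216 219 145 127  44  32  55  73  76  67  60  57  54  50  66  60
225  52  51  59  62  50  49  55 220 218 210 235 206 131  71  60  51  65  69  63  49  51  42  44  45
228  47  52  56  58  55  53 174 217 217 227 219 247 242 245  26 250  57  60  63  68  53  49  51  48
231  55  50  58  46  54  43 222 217 210 244 248 229 246 228 224 225  39  39  40  38  48  52  46  41
234  65  49  44  45  45 173 218 218 139 244 237 244 183 246 198 167  3
[... 376 characters left out ...]
2 226 229 232 155  86  40  35  44  42  43  45  46  38
249  46  55  52 219 219 218 120 117 219 226 225 224 221 223 155  53  44  40  42  44  38  44  44  40
252  57  50 188 218 220 159 126  53 214 229 226 223 219 224 160  41  51  49  46  48  43  38  45  42
255  53  52 219 220 217 123 121  29  31  73 106 124 152 162  91  52  38  46  46  43  43  44  39  46
258  45 190 218 219 158 122  55  38  43  49  41  46  47  52  50  45  39  44  42  46  38  40  34  40
261  49 221 219 218 126 122  27  32  39  47  45  48  47  54  47  52  49  36  45  45  45  41  41  40
264 190 220 219 164 125  51  34  20  42  31  45  47  61  65  60  56  45  38  46  42  43  45  45  43
sq [ -6.5 -73.6] rel -0.219 0.4196928205738778
```

```bash
python3 - <<'E'
s=open('h.py').read()
s=s.replace("def fit(views,p0,parts,thr=95):","def fit(views,p0,parts,thr=95,excl=False):")
s=s.replace("    def cost(p):\n","""    ex=[]
    for (c,_) in views:
        e=np.zeros((480*S,640*S),np.uint8)
        if excl:
            M,t=pose(*SQ)
            for P in bars: hull(e,c,P@M.T+t)
            e=cv2.dilate(e,np.ones((7,7),np.uint8))
        ex.append(e==0)
    ms=[m&e for m,e in zip(ms,ex)]
    def cost(p):
""",1).replace("            s+=1-","            r=r*ex[[id(v[0]) for v in views].index(id(c))]\n            s+=1-")
open('h.py','w').write(s)
g=open('g.py').read()
g=g.replace("for r in range(v-28","if 0:\n  for r in range(v-28").replace("else 185","else 95").replace("bush,plug],thr)","bush,plug],thr,True)")
open('g.py','w').write(g)
E
python3 g.py 8 -17 -77 0; python3 g.py 8 -17 -72 0.1
```

```text
t 10.3167 sq [-169.7  -81.7   98.3] q [ 0.03  0.19 -0.6   0.78 -0.   -0.02] F [ 0.9 -0.2  0.4] -8.56241284385996e-05
win 261 235
sq [-17.2 -71.4] rel 0.134 0.022357957819522878
t 10.3667 sq [-169.2  -81.7   97.9] q [ 0.03  0.19 -0.6   0.78  0.   -0.02] F [ 0.1  0.1 -0.7] -6.4379270100923945e-06
win 260 237
sq [-17.3 -71.5] rel 0.135 0.022834736477914896
```

Emit:
{"method": "arm_command", "body": {
  "translation": [
    [0,-25,0],
    [0,-48,0],
    [-40,-48,0],
    [-80,-48,0],
    [-118,-48,0],
    [-145,-48,0],
    [-153,-48,10],
    [-153,-48,40],
    [-153,-48,65],
    [-153,-48,80],
    [-153,-48,86],
    [-153,-48,90],
    [-153,-48,90]
  ],
  "angular": [
    [0,0,0],
    [0,0,0],
    [0,0,0],
    [0,0,0],
    [0,0,0],
    [0,0,0],
    [0,0,0],
    [0,0,0],
    [0,0,0],
    [0,0,0],
    [0,0,0],
    [0,0,0],
    [0,0,0]
  ],
  "jaw": [255,255,255,255,255,255,255,255,255,255,255,255,255]
}}

```text
clock: 11.5
tool_pos: [0.5772, -0.0252, 0.0065]
orientation: [0.082, -3.139, -0.0]
wrist_force: [-1.3, 0.3, 0.2]
grip_width: 0.0004
gripper_force: 0.0
```

```bash
python3 -c "
from h import *
st(); go(-17,-70,8)"
```

```text
t 11.5 sq [ -18.4 -129.7    6.5] q [-0.04  0.52 -0.35  0.7  -0.   -0.1 ] F [-1.3  0.3  0.2] 0.00037711288041524025
shift [-1.4 59.7 -1.5] turn [ 0.  -0.1  0. ]
```

Emit:
{"method": "arm_command", "body": {
  "translation": [
    [0,7,-1],
    [0,13,-1],
    [0,17,-1],
    [0,21,-1],
    [0,25,-1],
    [0,29,-1],
    [0,33,-1],
    [0,37,-1],
    [0,41,-1],
    [0,45,-1],
    [0,49,-1],
    [0,53,-1],
    [0,56,-1],
    [0,59,-1],
    [0,61,-1],
    [0,61,-1]
  ],
  "angular": [
    [0,0,0],
    [0,0,0],
    [0,0,0],
    [0,0,0],
    [0,0,0],
    [0,0,0],
    [0,0,0],
    [0,0,0],
    [0,0,0],
    [0,0,0],
    [0,0,0],
    [0,0,0],
    [0,0,0],
    [0,0,0],
    [0,0,0],
    [0,0,0]
  ],
  "jaw": [255,255,255,255,255,255,255,255,255,255,255,255,255,255,255,255]
}}

```text
clock: 12.83
tool_pos: [0.5746, 0.036, 0.0088]
orientation: [-0.083, 3.14, -0.0]
wrist_force: [0.3, -3.1, 5.2]
grip_width: 0.0
gripper_force: 2.4
```

```bash
python3 g.py 9 -17 -40 0; python3 g.py 9 -17 -35 0.1
```

```text
t 12.8333 sq [-17.8 -68.3   8.8] q [ 0.06  0.52 -0.35  0.7  -0.    0.01] F [ 0.3 -3.1  5.2] 4.956049479196954e-05
win 253 251
sq [-14.8 -34.3] rel 0.037 0.16531778148059983
t 12.8833 sq [-17.7 -68.4   8.8] q [ 0.06  0.52 -0.35  0.7   0.    0.01] F [ 0.3 -2.8  4.9] -0.0004247510118446368
win 252 253
sq [-14.8 -34.4] rel 0.032 0.16034359341445958
```

Emit:
{"method": "arm_command", "body": {
  "translation": [
    [0,3,0],
    [0,5,0],
    [0,7,0],
    [0,9,0],
    [0,10,0],
    [0,11,0],
    [0,12,0],
    [0,13,0],
    [0,13,0]
  ],
  "angular": [
    [0,0,0],
    [0,0,0],
    [0,0,0],
    [0,0,0],
    [0,0,0],
    [0,0,0],
    [0,0,0],
    [0,0,0],
    [0,0,0]
  ],
  "jaw": [255,255,255,255,255,255,255,255,255]
}}

```text
clock: 13.68
tool_pos: [0.5739, 0.0475, 0.0088]
orientation: [-0.081, 3.14, -0.005]
wrist_force: [0.5, -6.4, 5.9]
grip_width: 0.0
gripper_force: 4.3
```

Now against the short bar. I'll retreat, then press the long side flat.

Emit:
{"method": "arm_command", "body": {
  "translation": [
    [0,-12,0],
    [0,-40,0],
    [10,-45,-35],
    [40,-45,-70],
    [75,-25,-70],
    [75,10,-70],
    [75,32,-70],
    [75,32,-70],
    [75,32,-70]
  ],
  "angular": [
    [0,0,0],
    [0,0,0],
    [0,0,0],
    [0,0,0],
    [0,0,0],
    [0,0,0],
    [0,0,0],
    [0,0,0],
    [0,0,0]
  ],
  "jaw": [255,255,255,255,255,255,255,255,255]
}}

```text
clock: 14.43
tool_pos: [0.4962, 0.0778, 0.0781]
orientation: [0.086, -3.139, -0.002]
wrist_force: [0.7, -0.1, -0.3]
grip_width: 0.0
gripper_force: 0.0
```

```bash
python3 g.py 10 -16 -25 0; python3 -c "
from h import *
go(-75,-23,8)"
```

```text
t 14.4333 sq [-93.9 -22.5  78.1] q [ 0.15  0.33 -0.45  0.79  0.    0.1 ] F [ 0.7 -0.1 -0.3] 4.892616189011653e-05
win 250 258
sq [-15.1 -22.7] rel 0.035 0.017624250969333843
shift [-18.8   0.2  70. ] turn [ 0.  -0.1  0.1]
```

Nearly seated: (-15.1, -22.7), 0.035 rad. One light press on the long side will flatten it.

Emit:
{"method": "arm_command", "body": {
  "translation": [
    [-10,-1,35],
    [-10,-1,60],
    [-10,-1,70],
    [-25,-1,70],
    [-35,-1,70],
    [-42,-1,70],
    [-47,-1,70],
    [-50,-1,70],
    [-52,-1,70],
    [-54,-1,70],
    [-55,-1,70],
    [-55,-1,70]
  ],
  "angular": [
    [0,0,0],
    [0,0,0],
    [0,0,0],
    [0,0,0],
    [0,0,0],
    [0,0,0],
    [0,0,0],
    [0,0,0],
    [0,0,0],
    [0,0,0],
    [0,0,0],
    [0,0,0]
  ],
  "jaw": [255,255,255,255,255,255,255,255,255,255,255,255]
}}

```text
clock: 15.48
tool_pos: [0.5484, 0.078, 0.0082]
orientation: [0.082, -3.134, 0.001]
wrist_force: [-5.8, -0.9, 4.9]
grip_width: 0.0001
gripper_force: 2.8
```

Emit:
{"method": "arm_command", "body": {
  "translation": [
    [10,0,0],
    [40,0,0],
    [70,0,-40],
    [100,0,-80],
    [130,0,-90],
    [130,0,-90],
    [130,0,-90]
  ],
  "angular": [
    [0,0,0],
    [0,0,0],
    [0,0,0],
    [0,0,0],
    [0,0,0],
    [0,0,0],
    [0,0,0]
  ],
  "jaw": [255,255,255,255,255,255,255]
}}

```text
clock: 16.07
tool_pos: [0.4208, 0.0717, 0.1]
orientation: [-0.083, 3.138, 0.001]
wrist_force: [2.1, -0.4, 0.5]
grip_width: 0.0003
gripper_force: 0.0
```

```bash
python3 g.py 11 -16 -25 0; python3 -c "
from h import *
S=load('s11.png')
print('empty',fit([(S,(325,357,190,223))],[.476,-.0833,-.09],[blk,boss,plug]))"
```

```text
t 16.0667 sq [-169.6  -24.6  100. ] q [ 0.17  0.19 -0.59  0.79  0.    0.12] F [ 2.1 -0.4  0.5] 0.00030687625715275236
win 250 258
sq [-15.  -22.7] rel 0.042 0.016169154228855676
empty (array([ 0.47621392, -0.0841896 , -0.06534242]), np.float64(0.35167394468704516))
```

View pics/g11.png

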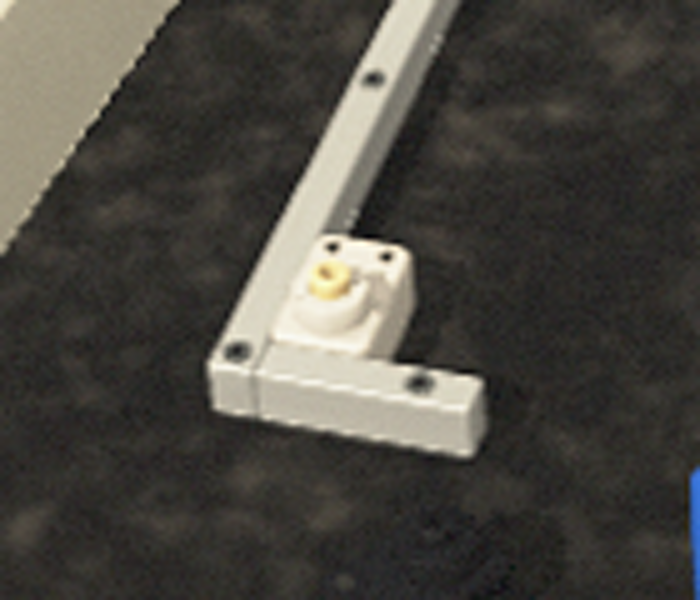

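The picture shows the housing in the corner, bush at (330,280), bearing on both bars. The measured angle of 0.04 rad is near the limit, so I'll press once more, closer to the plain end.

Emit:
{"method": "arm_command", "body": {
  "translation": [
    [-40,6,0],
    [-80,6,30],
    [-90,6,60],
    [-90,6,85],
    [-95,6,92],
    [-105,6,92],
    [-113,6,92],
    [-119,6,92],
    [-123,6,92],
    [-126,6,92],
    [-128,6,92],
    [-130,6,92],
    [-132,6,92],
    [-133,6,92],
    [-133,6,92]
  ],
  "angular": [
    [0,0,0],
    [0,0,0],
    [0,0,0],
    [0,0,0],
    [0,0,0],
    [0,0,0],
    [0,0,0],
    [0,0,0],
    [0,0,0],
    [0,0,0],
    [0,0,0],
    [0,0,0],
    [0,0,0],
    [0,0,0],
    [0,0,0]
  ],
  "jaw": [255,255,255,255,255,255,255,255,255,255,255,255,255,255,255]
}}

```text
clock: 17.37
tool_pos: [0.5481, 0.0843, 0.0065]
orientation: [0.083, -3.13, 0.0]
wrist_force: [-11.6, -0.1, 9.8]
grip_width: 0.0001
gripper_force: 6.0
```

Emit:
{"method": "arm_command", "body": {
  "translation": [
    [10,0,0],
    [40,0,0],
    [70,0,-40],
    [100,0,-80],
    [130,0,-90],
    [130,0,-90],
    [130,0,-90]
  ],
  "angular": [
    [0,0,0],
    [0,0,0],
    [0,0,0],
    [0,0,0],
    [0,0,0],
    [0,0,0],
    [0,0,0]
  ],
  "jaw": [255,255,255,255,255,255,255]
}}

```text
clock: 17.95
tool_pos: [0.4242, 0.0779, 0.0987]
orientation: [-0.083, 3.137, 0.001]
wrist_force: [-0.6, 0.5, 0.9]
grip_width: -0.0002
gripper_force: 0.0
```

```bash
python3 g.py 12 -16 -25 0; python3 -c "
from h import *
print(np.abs(load('s12.png')['img'].astype(int)-load('side0.png')['img'])[165:225,322:360].max(2).mean())
sq=fit([(load('s12.png'),(0,1,0,1))],[0,0,0],[blk]) if 0 else None
S=load('s12.png')
M,t=pose(*SQ)
# refined square angle from the side view: outer top edge of the long bar
i=S['img'].max(2).astype(int);P=[]
for y in range(-200,-60,10):
    a=s2w(14,y); best=None
    Q=np.array([[*(s2w(14+d,y)[:2]),.02] for d in np.arange(-6,6,.25)]); uv=w2pix(S,Q)
    val=cv2.remap(i.astype(np.float32),uv[:,0].astype(np.float32)[None],uv[:,1].astype(np.float32)[None],cv2.INTER_LINEAR)[0]
    k=np.argmax(np.abs(np.diff(cv2.GaussianBlur(val[:,None],(1,7),1.5)[:,0]))); P.append((y,14+np.arange(-6,6,.25)[k]))
P=np.array(P);print(P[:,1]);print('slope dx/dy',np.polyfit(P[:,0],P[:,1],1))"
```

```text
t 17.95 sq [-165.8  -18.6   98.7] q [ 0.18  0.2  -0.58  0.79 -0.    0.13] F [-0.6  0.5  0.9] -0.00015861127987672503
win 250 258
sq [-14.8 -22.9] rel 0.024 0.014698069771560074
43.62105263157895
[15.   14.5  14.75 15.   14.25 15.   14.25 14.5  14.5  14.5  14.5  14.25
 14.   14.  ]
slope dx/dy [-5.82417582e-03  1.37137363e+01]
```

```bash
python3 -c "
from station import bot
print(bot.hand_in())"
```

```text
the job is handed in; nothing more can be done
None
```

I pushed the bush housing into the inner corner of the square and handed the job in at about 18 s with the hand clear; my last measurement put it within about 1 mm of both bars and 0.02 rad of parallel, and I never touched the empty housing or the bearings, though the arm blocked a final check of the empty housing and I did not re-measure the bearings.

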